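# Heft look-alike sample canisters and put each in its own place

## Task

Three look-alike aluminium canisters stand on the bench: one is empty, one is filled with sample and one is the solid ballast; lift each briefly to judge by its weight which it is. Press the filled one gently down into the free spring clamp on the shaker until it stands fully home on the clamp's base plate, set the solid one upright on the bottom of the well in the wooden block, and stand the empty one in the green wash basket, without pressing hard on the plate and without dropping or tipping any. Let go of everything and leave the other things on the bench alone.

Things in the scene. Friction and masses are not known exactly. Their poses are not given: they have to be found in the camera images.
- can_a_center (a point): Centre of a canister, 59 mm over its underside. Upright aluminium cylinder 60 mm across, 118 mm tall, straight up to 68 mm, with a fixed black round cap to grip, 38 mm across, from 76 to 118 mm above the underside (grip about 45 mm above this point). z up along its axis. All three look alike: empty 0.11 kg, filled 0.36 kg, solid ballast 0.72 kg, each within 12 %; which is which changes from start to start.
- can_b_center (a point): Centre of a canister, 59 mm over its underside. Upright aluminium cylinder 60 mm across, 118 mm tall, straight up to 68 mm, with a fixed black round cap to grip, 38 mm across, from 76 to 118 mm above the underside (grip about 45 mm above this point). z up along its axis. All three look alike: empty 0.11 kg, filled 0.36 kg, solid ballast 0.72 kg, each within 12 %; which is which changes from start to start.
- can_c_center (a point): Centre of a canister, 59 mm over its underside. Upright aluminium cylinder 60 mm across, 118 mm tall, straight up to 68 mm, with a fixed black round cap to grip, 38 mm across, from 76 to 118 mm above the underside (grip about 45 mm above this point). z up along its axis. All three look alike: empty 0.11 kg, filled 0.36 kg, solid ballast 0.72 kg, each within 12 %; which is which changes from start to start.
- clamp_seat (a point): Centre of the top face of the free clamp's base plate, on the orbital shaker, 100 mm above the bench; z up, axes along the shaker's sides. A canister that is home stands on this face and axis. Four leaf-spring legs at 45, 135, 225, 315 degrees from this x axis: 55 mm between opposite bends, 38 mm above this point, widening to a mouth about 76 mm wide 61 mm above it.
- clamp: Round steel base plate with rubber pad of the free clamp, 72 mm across, 4 mm thick; origin under its centre. A canister pushed down meets the spring legs about 50 mm above the plate and spreads them; they resist with roughly 5 to 16 N by friction all the way down, hold it wherever it is let go, and the force rises steeply at the plate.
- shaker: Orbital shaker, fixed: white housing 250 x 240 mm, aluminium platform, top 96 mm above the bench; origin under its centre, x and y along its sides. The free clamp is at its near right (x -55, y -50 mm). A second clamp at the far left (+x, +y) already holds a stoppered glass flask whose top is 112 mm above the platform.
- well_floor (a point): Centre of the floor of the well in the wooden block; z up. The well is a round blind hole 64 mm across and 30 mm deep with a 4 mm chamfer; its mouth is 30 mm above this point.
- block: Wooden storage block 105 x 105 x 45 mm, fixed, with one well in the middle of its top; origin at the centre of its underside.
- basket_in (a point): Centre of the inner floor of the green wash basket; x along its long side, z up. Inside it measures 192 x 142 mm; the slatted walls rise 65 mm above the bench.
- basket: Green plastic wash basket 200 x 150 x 65 mm, open on top, fixed to the bench, empty; origin at the centre of its underside.
- marker: White and blue marker pen, 135 mm long along x, 14 mm thick, lying; origin at its middle on the bench. Bystander, loose; leave it where it is.
- forceps: Steel forceps, 120 mm long along x, 8 mm thick, lying; origin at the middle on the bench. Bystander, loose; leave it where it is.
- petri: Open glass dish with seed, 90 mm across, 14 mm tall; origin under its centre. Bystander, loose; leave it where it is.
- beaker: Glass beaker 68 mm across, 90 mm tall; origin under its centre. Bystander, loose; leave it where it is.
- wash_bottle: White plastic bottle with red cap, 64 mm across, 170 mm tall; origin under its centre. Bystander, loose; leave it where it is.
- slide_box: Blue slide box 100 x 85 x 26 mm; origin under its centre. Bystander, loose; leave it where it is.

How it is judged:
By the outcome, as a careful person would: the job done as asked, in the order asked, and still so for the second after the job is handed in, with the robot touching nothing.
It also fails if it takes over 72 s, if anything falls off the work surface, if the arm or the gripper's body presses on something with over 40 N, if the wrist force passes 120 N, or if a joint passes its speed limit or range.

## Robot

A 6-joint arm with a two-finger parallel gripper is mounted at the origin on the work surface. World frame = base frame: x ahead of the robot, y to its left, z up, the work surface at z = 0. Lengths are in m, angles in rad, forces in N, time in s.
With the tool pointing down it reaches from about 0.35 to 0.875 m from the base axis. Payload 4.2 kg.
Tool frame: the origin (TCP) lies where the fingers leave the gripper's body, on its centre line; the fingertips stand 70 mm ahead of it and the grasp point (between the pads) lies 51 mm ahead of it; z points along the fingers, y is the line along which they close (so a half turn about z gives the same grasp; the last joint's range is limited). The gripper opens to 87 mm and grips with 3 to 60 N. Pads are 19 mm wide; open, the fingers measure 117 mm over their backs; the gripper's body (75 mm by 190 mm) begins 51 mm behind the grasp point.
Start: joints at [1.522, 0.385, 0.008, 0, -1.194, -0.259], TCP at [0.189, 0.596, 0.292] pointing down, gripper open.
Joint ranges: [-3.14, 3.14], [-1.21, 2.06], [-1.07, 1.41], [-3.16, 2.05], [-2.99, -0.16], [-3.1, 3.1]. Speed limits (rad/s): [2.79, 2.79, 3.14, 3.14, 3.14, 3.14].

## Interface

Orientations are given as a rotation vector (axis times angle).
In Python, from workcell import status, vision, robot gives the robot as it stands.
- The arm moves only by the tool move_arm, never from a script. Its arguments are lists of equal length, an entry for each row: "xyz": the shift along the tool's x, y, z in mm, a list of three; "twist": the turn about the tool's z in rad. In form: {"xyz": [[dx, dy, dz], ...], "twist": [twist, ...]}. A call has exactly 8 rows; each row is the pose to reach, as a shift and turn from the pose commanded when the call began, along the tool's axes at that moment; what a row does not reach only later rows make up. A row lasts 1/10 s, in which the tool goes at most 50 mm and 8.59 degrees, less where a joint would pass 70% of its speed; a pose out of reach is approached as far as the arm can. A call with a gripper value outside its range is refused whole. "claw" is the opening in per cent of the stroke, from 0 (shut) to 100 (fully open), set as the call begins (left out, the last holds). The fingers move at their own pace and stop on an object; "squeeze" is the grip in N (left out, the last holds). Time passes only in rows, so rows that repeat a pose let the fingers close, or fill a call up. It gives the time, the measured TCP pose, the force, the opening and the grip force at its end, in the units of the state.
- status.get_state(): the state, without advancing time (a new reading comes with each control period).
- vision.snapshot(name): name is "scene" or "side" or "wrist"; returns a dict with "frame" (400x640x3 uint8, red, green, blue), "range_z" (400x640 float32, m along the optical axis (not along the pixel's ray), 0 where there is no reading), "intrinsics" (3x3 intrinsics, pixels), "dist" ([k1, k2, p1, p2, k3] as OpenCV has them; the pictures are not rectified), "world_to_cam" (4x4, takes a point from world to camera coordinates); the wrist camera has in their place "mount" (4x4, takes a point from camera to tool coordinates, whose origin is the TCP and whose axes are the flange's). Camera axes: x right, y up, looking along -z (the intrinsics and any distortion apply to the point x, -y, -z); pixel columns grow to the right and rows downward; lengths in m; the calibration is good to about 2 mm. A picture is of the moment at which its call begins: read the wrist's pose just before it.
- robot.close_job(): hands the job in; it is judged then, once.
The state is a dict: "clock": time; "joint_pos": joint angles; "qvel": joint speeds; "joint_torque": joint torques, N m; "ee_pos": TCP position; "ee_rot": TCP orientation; "ft_force": force on the tool from outside, world axes, zero at the start; "moment": the same for the moment, N m; "width": opening from 0.0 (shut) to 1.0 (fully open); "grasp_force": force on a finger pad.
Only numpy, scipy, OpenCV 4.12 (cv2) and the standard library are available. Lean on these libraries where they do the work, as an engineer would, in place of code of your own. Each camera call takes 0.05 s, during which the arm holds its last target. There are 200 camera calls.

## Working session

There is one attempt and no reset: what is moved stays moved. The work goes in short steps, Python scripts to look and compute and a tool call to move; the robot and the scene stay as the last step left them, time stands still between calls to the robot, and variables do not carry over. Pictures are saved under pics/ and viewed, at most 10 in all, crops included, and the job is handed in when it is done.

Besides the shell and the picture viewer there is one more tool, called after "Call:" as name(argument=value, ...), one argument or row to a line, values as JSON. move_arm: Moves the arm, as the interface text tells. Its arguments: {"type":"object","properties":{"xyz":{"type":"array","items":{"type":"array","items":{"type":"number"}}},"twist":{"type":"array","items":{"type":"number"}},"claw":{"type":"number"},"squeeze":{"type":"number"}},"required":["xyz","twist"]}

```bash
ls; mkdir -p pics; cat > h.py <<'E'
import numpy as np, cv2, pickle
from scipy.spatial.transform import Rotation as R
from workcell import status, vision, robot
def snap(n):
    s=status.get_state(); d=vision.snapshot(n)
    if n=="wrist":
        T=np.eye(4);T[:3,:3]=R.from_rotvec(s["ee_rot"]).as_matrix();T[:3,3]=s["ee_pos"]
        c2w=T@np.array(d["mount"])
    else: c2w=np.linalg.inv(np.array(d["world_to_cam"]))
    d["c2w"]=c2w; return d
def rays(d,uv):
    p=cv2.undistortPoints(np.array(uv,float).reshape(-1,1,2),np.array(d["intrinsics"],float),np.array(d["dist"],float)).reshape(-1,2)
    return np.c_[p[:,0],-p[:,1],-np.ones(len(p))]
def onplane(d,uv,z):
    r=rays(d,uv)@d["c2w"][:3,:3].T; o=d["c2w"][:3,3]
    return o+r*((z-o[2])/r[:,2])[:,None]
def cloud(d):
    h,w=d["range_z"].shape; u,v=np.meshgrid(np.arange(w),np.arange(h))
    r=rays(d,np.c_[u.ravel(),v.ravel()])*d["range_z"].reshape(-1,1)
    P=r@d["c2w"][:3,:3].T+d["c2w"][:3,3]
    P[d["range_z"].ravel()<=0]=np.nan
    return P.reshape(h,w,3)
def save(d,n): cv2.imwrite("pics/"+n+".png",d["frame"][:,:,::-1])
E
python3 - <<'E'
from h import *
for n in ("scene","side"):
    d=snap(n);save(d,n);pickle.dump(d,open(n+".pkl","wb"));print(n,d["c2w"][:3].round(3).tolist())
a=[cv2.imread(f"pics/{n}.png") for n in("scene","side")]
P=[cloud(pickle.load(open(n+".pkl","rb"))) for n in("scene","side")]
for p in P: print(np.isfinite(p[...,0]).mean(), np.nanmin(p,(0,1)),np.nanmax(p,(0,1)))
s=status.get_state();print(s)
E
```

```text
pics
scene [[-0.559, -0.658, 0.504, 0.968], [0.829, -0.444, 0.339, 0.353], [0.0, 0.608, 0.794, 0.782]]
side [[0.762, 0.396, -0.512, -0.025], [-0.647, 0.491, -0.584, -0.567], [0.02, 0.776, 0.63, 0.801]]
0.9961640625 [-1.17509986 -1.88982593 -0.76621365] [1.46282878 0.93870401 0.41474671]
0.99626171875 [-0.55823937 -0.80382364 -0.75965737] [1.83257421 2.03444443 0.68036787]
{'clock': 0.1, 'joint_pos': array([ 1.52161110e+00,  3.85471644e-01,  6.74827949e-03, -4.19080712e-04,
       -1.19401130e+00, -2.58609919e-01]), 'qvel': array([-0.00037848, -0.00072882,  0.00146474,  0.00035571,  0.00129501,
        0.00091056]), 'joint_torque': array([-4.52236227e-04, -3.91694820e+01,  1.87933874e+01,  4.23192635e+00,
        1.34218097e-02, -7.74770047e-05]), 'ee_pos': array([0.18920196, 0.59524441, 0.2912705 ]), 'ee_rot': array([ 3.10248017e+00, -4.81515263e-01, -2.90105609e-04]), 'ft_force': array([ 0.65314625, -0.08569729,  0.29334047]), 'moment': array([-0.04070779, -0.00884973,  0.02523828]), 'grasp_force': 0.0, 'width': 1.0032466833447073}
```

View pics/scene.png

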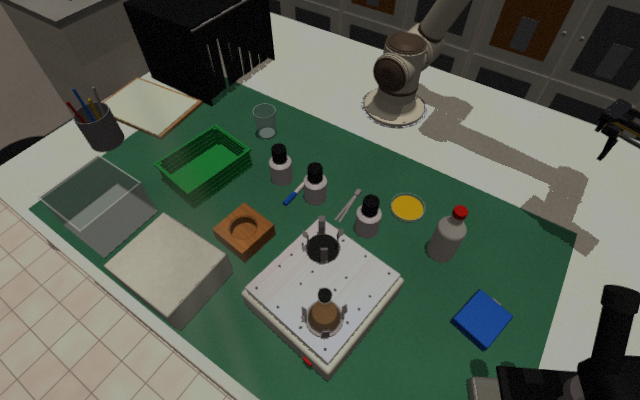

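View pics/side.png

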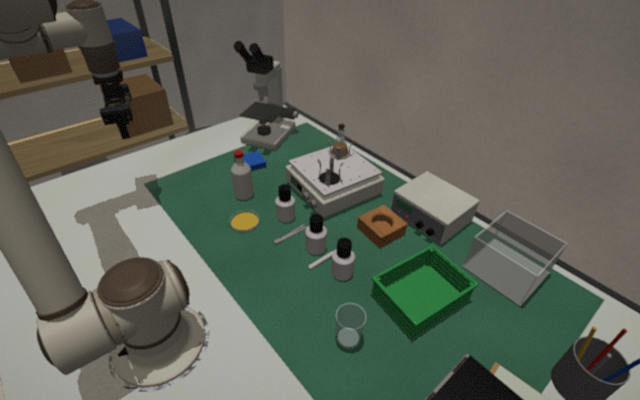

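The scene view shows cans with caps at about (279,152), (315,170) and (370,203). The free clamp is at (323,247), the flask at (324,310), the well at (244,230), the basket at (203,163) and the wash bottle at (447,235). The side view agrees.

```bash
python3 - <<'E'
from h import *
D={n:pickle.load(open(n+".pkl","rb")) for n in("scene","side")}
caps={"scene":[(279,152),(315,170),(370,203)],"side":[(285,192),(316,224),(344,248)]}
for n,d in D.items():
    P=cloud(d);f=d["frame"].astype(int);hsv=cv2.cvtColor(d["frame"],cv2.COLOR_RGB2HSV)
    for u,v in caps[n]:
        w=np.zeros(f.shape[:2],bool);w[v-14:v+10,u-14:u+15]=1
        m=w&(f.max(2)<60)&(abs(P[...,2]-.118)<.006)
        q=P[m]; print(n,"cap",m.sum(),((q.min(0)+q.max(0))/2).round(4),(q.max(0)-q.min(0)).round(3),np.median(q[:,2]).round(4))
    # block top
    m=(hsv[...,0]>5)&(hsv[...,0]<22)&(hsv[...,1]>120)&(abs(P[...,2]-.045)<.006)&(P[...,0]>.3)
    k,l,st,c=cv2.connectedComponentsWithStats(m.astype(np.uint8)); i=1+st[1:,4].argmax()
    q=P[l==i];r=cv2.minAreaRect((q[:,:2]*1000).astype(np.float32));print("block",r,len(q))
    m=(hsv[...,0]>50)&(hsv[...,0]<75)&(hsv[...,1]>200)&(hsv[...,2]>60)&(abs(P[...,2]-.062)<.006)
    q=P[m];print("basket",cv2.minAreaRect((q[:,:2]*1000).astype(np.float32)),len(q))
    g=hsv[...,1]<60
    m=g&(abs(P[...,2]-.096)<.004)&(P[...,0]>.3)&(hsv[...,2]>110)
    k,l,st,c=cv2.connectedComponentsWithStats(m.astype(np.uint8)); i=1+st[1:,4].argmax()
    q=P[l==i];print("shaker",cv2.minAreaRect((q[:,:2]*1000).astype(np.float32)),len(q))
    # tall things
    m=(P[...,2]>.14)&(P[...,2]<.24)&(P[...,0]>.3)&(abs(P[...,1])<.45)&(P[...,0]<.95)
    k,l,st,c=cv2.connectedComponentsWithStats(m.astype(np.uint8))
    for i in range(1,k):
        if st[i,4]>15: print(" tall",c[i].round(),st[i,4],np.median(P[l==i],0).round(3),P[l==i][:,2].max().round(3))
E
```

```text
scene cap 133 [ 0.4612 -0.1135  0.1162] [0.038 0.037 0.007] 0.1168
scene cap 154 [0.4647 0.0025 0.1161] [0.038 0.036 0.008] 0.1167
scene cap 189 [0.4778 0.1652 0.1161] [0.037 0.036 0.008] 0.117
block ((663.9603271484375, -72.01392364501953), (108.09091186523438, 106.12535858154297), 83.75390625) 1190
basket ((496.4466552734375, -264.7247314453125), (195.6614990234375, 92.55500030517578), 44.22496795654297) 33
shaker ((693.0940551757812, 178.10659790039062), (220.14866638183594, 229.92349243164062), 82.74677276611328) 8743
 tall [459. 214.] 241 [0.442 0.346 0.168] 0.172
 tall [322. 220.] 61 [0.605 0.116 0.154] 0.161
 tall [340. 233.] 44 [0.611 0.164 0.156] 0.162
 tall [306. 235.] 37 [0.654 0.109 0.155] 0.161
 tall [324. 249.] 22 [0.66  0.157 0.156] 0.162
 tall [324. 305.] 574 [0.764 0.226 0.167] 0.209
 tall [346. 307.] 19 [0.732 0.253 0.143] 0.145
side cap 91 [0.4757 0.1616 0.1163] [0.036 0.035 0.008] 0.1174
side cap 115 [ 0.4631 -0.0008  0.1168] [0.036 0.036 0.008] 0.1182
side cap 133 [ 0.4595 -0.1167  0.1166] [0.036 0.033 0.009] 0.1177
block ((663.2872924804688, -74.22433471679688), (107.47624206542969, 107.76298522949219), 84.81449890136719) 652
basket ((0.0, 0.0), (0.0, 0.0), 0.0) 0
shaker ((693.644775390625, 177.04046630859375), (224.15309143066406, 232.3070831298828), 82.64786529541016) 1975
 tall [340. 136.] 201 [0.749 0.214 0.167] 0.211
 tall [238. 155.] 101 [0.429 0.338 0.163] 0.173
 tall [332. 158.] 34 [0.66  0.156 0.152] 0.163
 tall [319. 162.] 19 [0.611 0.161 0.155] 0.162
 tall [327. 170.] 19 [0.606 0.115 0.15 ] 0.163
```

Call:
move_arm(
  xyz=[
    [39,31,0],
    [78,62,0],
    [117,93,0],
    [156,124,0],
    [195,155,0],
    [234,186,0],
    [270,216,0],
    [300,240,0],
  ],
  twist=[-0.08,-0.16,-0.24,-0.308,-0.308,-0.308,-0.308,-0.308],
  claw=100,
  squeeze=45,
)

```text
clock: 0.9
ee_pos: [0.403, 0.2736, 0.2921]
ee_rot: [3.141, -0.001, -0.001]
ft_force: [0.6, 0.6, -0.2]
width: 0.999
grasp_force: 0.0
```

```bash
python3 - <<'E'
from h import *
s=status.get_state();print(s["clock"],s["ee_pos"].round(4),s["ee_rot"].round(4),s["joint_pos"].round(2),R.from_rotvec(s["ee_rot"]).as_matrix().round(3).tolist())
for n in("scene","side"):
    d=pickle.load(open(n+".pkl","rb"));P=cloud(d);hsv=cv2.cvtColor(d["frame"],cv2.COLOR_RGB2HSV)
    m=(hsv[...,0]>50)&(hsv[...,0]<75)&(hsv[...,1]>170)&(P[...,2]>.003)&(P[...,2]<.08)&(P[...,0]>.25)
    k,l,st,c=cv2.connectedComponentsWithStats(cv2.dilate(m.astype(np.uint8),np.ones((3,3)))); i=1+st[1:,4].argmax()
    m&=l==i;q=P[m];print(n,c[i],len(q),cv2.minAreaRect((q[:,:2]*1000).astype(np.float32)),q[:,2].max(),np.percentile(q,[1,99],axis=0).round(3).tolist())
    t=q[q[:,2]>.05];print(cv2.minAreaRect((t[:,:2]*1000).astype(np.float32)),len(t))
E
```

```text
0.9 [0.403  0.2736 0.2921] [ 3.1412e+00 -1.0000e-03 -8.0000e-04] [ 0.93  0.15 -0.32 -0.   -1.1   0.64] [[1.0, -0.001, -0.0], [-0.001, -1.0, -0.0], [-0.0, 0.0, -1.0]]
scene [217.33344103 157.55605816] 2133 ((542.2543334960938, -298.9625244140625), (160.1956329345703, 175.81973266601562), 82.01969146728516) 0.07005123336503838 [[0.455, -0.374, 0.003], [0.615, -0.214, 0.068]]
((542.2543334960938, -298.9625244140625), (160.1956329345703, 175.81973266601562), 82.01969146728516) 644
side [422.09202251 289.40483284] 1116 ((557.843505859375, -304.38861083984375), (153.3291778564453, 207.54296875), 82.5116195678711) 0.06728566563279437 [[0.452, -0.388, 0.004], [0.665, -0.221, 0.066]]
((558.1082763671875, -305.20849609375), (152.27517700195312, 207.3839874267578), 82.1704330444336) 209
```

Call:
move_arm(
  xyz=[
    [25,37,10],
    [50,74,25],
    [68,100,45],
    [74,110,75],
    [74,110,100],
    [74,110,120],
    [74,110,132],
    [74,110,137],
  ],
  twist=[0,0,0,0,0,0,0,0],
)

```text
clock: 1.7
ee_pos: [0.4758, 0.1654, 0.1536]
ee_rot: [3.14, -0.001, -0.005]
ft_force: [-0.1, -0.0, -0.4]
width: 0.999
grasp_force: 0.0
```

Call:
move_arm(
  xyz=[
    [0,0,0],
    [0,0,0],
    [0,0,0],
    [0,0,0],
    [0,0,0],
    [0,0,0],
    [0,0,-5],
    [0,0,-15],
  ],
  twist=[0,0,0,0,0,0,0,0],
  claw=0,
)

```text
clock: 2.5
ee_pos: [0.4756, 0.1655, 0.1696]
ee_rot: [3.14, -0.001, -0.005]
ft_force: [1.7, 1.0, -4.4]
width: 0.427
grasp_force: 45.0
```

Call:
move_arm(
  xyz=[
    [0,0,-5],
    [0,0,-5],
    [0,0,-5],
    [0,0,-5],
    [0,0,-5],
    [0,0,-5],
    [0,0,-5],
    [0,0,-5],
  ],
  twist=[0,0,0,0,0,0,0,0],
)

```text
clock: 3.3
ee_pos: [0.4765, 0.166, 0.1752]
ee_rot: [3.141, 0.0, -0.0]
ft_force: [-0.3, 0.1, -3.1]
width: 0.427
grasp_force: 45.0
```

Call:
move_arm(
  xyz=[
    [0,0,6],
    [0,0,12],
    [0,0,16],
    [0,0,19],
    [0,0,20],
    [0,0,20],
    [0,0,20],
    [0,0,20],
  ],
  twist=[0,0,0,0,0,0,0,0],
)

```text
clock: 4.1
ee_pos: [0.4778, 0.1659, 0.1607]
ee_rot: [3.141, 0.004, 0.006]
ft_force: [-8.7, -4.1, 29.4]
width: 0.425
grasp_force: 45.0
```

Call:
move_arm(
  xyz=[
    [0,0,0],
    [0,0,0],
    [0,0,0],
    [0,0,0],
    [0,0,-10],
    [0,0,-30],
    [0,0,-50],
    [0,0,-50],
  ],
  twist=[0,0,0,0,0,0,0,0],
  claw=100,
)

```text
clock: 4.9
ee_pos: [0.4781, 0.167, 0.2083]
ee_rot: [-3.138, -0.002, -0.009]
ft_force: [1.0, -0.1, -0.0]
width: 0.982
grasp_force: 0.0
```

Call:
move_arm(
  xyz=[
    [-3,40,-5],
    [-7,80,-5],
    [-10,120,-5],
    [-12,150,-5],
    [-13,163,5],
    [-13,165,25],
    [-13,165,42],
    [-13,165,50],
  ],
  twist=[0,0,0,0,0,0,0,0],
)

```text
clock: 5.7
ee_pos: [0.4626, 0.0008, 0.1532]
ee_rot: [3.141, -0.0, -0.006]
ft_force: [-0.4, 0.3, -0.4]
width: 1.002
grasp_force: 0.0
```

Call:
move_arm(
  xyz=[
    [0,0,0],
    [0,0,0],
    [0,0,0],
    [0,0,0],
    [0,0,0],
    [0,0,0],
    [0,0,-5],
    [0,0,-15],
  ],
  twist=[0,0,0,0,0,0,0,0],
  claw=0,
)

```text
clock: 6.5
ee_pos: [0.463, 0.0009, 0.1701]
ee_rot: [3.141, -0.0, -0.003]
ft_force: [-0.1, 0.3, -1.3]
width: 0.429
grasp_force: 45.0
```

Call:
move_arm(
  xyz=[
    [0,0,-5],
    [0,0,-5],
    [0,0,-5],
    [0,0,-5],
    [0,0,-5],
    [0,0,-5],
    [0,0,-5],
    [0,0,-5],
  ],
  twist=[0,0,0,0,0,0,0,0],
)

```text
clock: 7.3
ee_pos: [0.4636, 0.001, 0.1752]
ee_rot: [3.142, 0.0, -0.0]
ft_force: [-1.2, 0.1, -0.8]
width: 0.428
grasp_force: 45.0
```

```bash
python3 - <<'E'
from h import *
a=snap("scene");b=snap("side")
for n,d in(("scene2",a),("side2",b)): pickle.dump(d,open(n+".pkl","wb"))
o=np.vstack([cv2.resize(a["frame"][120:260,230:430],(800,560))[:290],cv2.resize(b["frame"][170:300,260:390],(600,600))[:300].repeat(1,0) if 0 else np.zeros((1,800,3),np.uint8)])
A=cv2.resize(a["frame"][130:250,250:420],(566,400));B=cv2.resize(b["frame"][160:290,260:390],(400,400))
o=np.hstack([cv2.resize(A,(400,283)),cv2.resize(B,(400,400))[:283]]) if 0 else np.hstack([cv2.resize(a["frame"][130:250,270:410],(400,343)),cv2.resize(b["frame"][165:285,250:390],(400,343))])
cv2.imwrite("pics/c2.png",o[:,:,::-1])
for n,d,(u,v) in(("scene",a,(370,203)),("side",b,(285,192))):
    P=cloud(d);f=d["frame"].astype(int);w=np.zeros(f.shape[:2],bool);w[v-16:v+12,u-16:u+17]=1
    m=w&(f.max(2)<60)&(abs(P[...,2]-.118)<.009);q=P[m];print(n,((q.min(0)+q.max(0))/2).round(4),(q.max(0)-q.min(0)).round(3),np.median(q[:,2]))
E
```

```text
scene [0.4775 0.1659 0.1149] [0.038 0.037 0.011] 0.11682435366798183
side [0.4712 0.1635 0.1151] [0.026 0.035 0.012] 0.11722108200102621
```

View pics/c2.png

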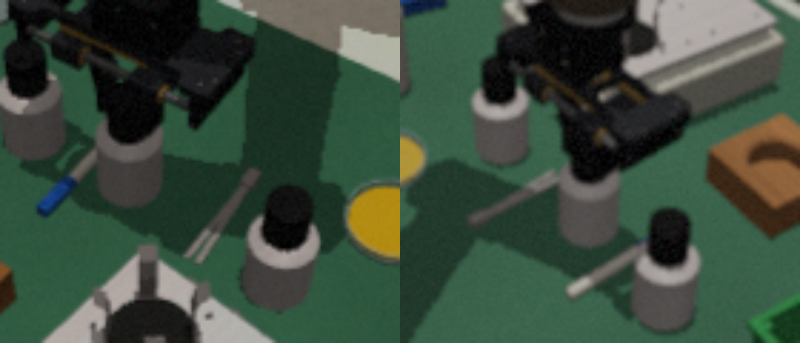

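```bash
python3 - <<'E'
from h import *
for n in("scene2","side2"):
    d=pickle.load(open(n+".pkl","rb"));P=cloud(d);hsv=cv2.cvtColor(d["frame"],cv2.COLOR_RGB2HSV)
    for nm,c in(("A",(.460,-.115)),("B",(.4636,.001)),("C",(.4775,.1655))):
        r=np.hypot(P[...,0]-c[0],P[...,1]-c[1])
        m=(r<.034)&(hsv[...,1]<70)&(P[...,2]<.11)&(hsv[...,2]>60)&(P[...,2]>.004)
        q=P[m];print(n,nm,len(q),np.percentile(q[:,2],[1,5,95,99]).round(4))
        for lo in (0,.04):
            # axis centre from lower/upper half circle
            s=q[(q[:,2]>lo+.005)&(q[:,2]<lo+.045)]
            if len(s)>10:
                M=np.c_[2*s[:,:2],np.ones(len(s))];x=np.linalg.lstsq(M,(s[:,:2]**2).sum(1),rcond=None)[0];print("  ",lo,len(s),x[:2].round(4),np.sqrt(x[2]+x[0]**2+x[1]**2).round(4))
E
```

```text
scene2 A 457 [0.007  0.0117 0.0751 0.0779]
   0 170 [ 0.4617 -0.1136] 0.0288
   0.04 283 [ 0.4634 -0.1116] 0.0247
scene2 B 466 [0.0217 0.0263 0.0885 0.0908]
   0 112 [0.4657 0.0021] 0.0288
   0.04 270 [0.4663 0.0025] 0.0275
scene2 C 549 [0.0051 0.0096 0.0753 0.0811]
   0 198 [0.4773 0.1658] 0.0292
   0.04 342 [0.4795 0.1667] 0.025
side2 A 528 [0.0054 0.0095 0.0762 0.0807]
   0 218 [ 0.4608 -0.1147] 0.0293
   0.04 303 [ 0.4588 -0.1169] 0.0248
side2 B 477 [0.0185 0.0226 0.0896 0.0941]
   0 141 [0.465 0.001] 0.0294
   0.04 239 [0.4645 0.0005] 0.0287
side2 C 417 [0.0053 0.0089 0.0761 0.0821]
   0 184 [0.4765 0.1647] 0.0289
   0.04 227 [0.4753 0.1623] 0.0249
```

B hung only about 14 mm up, because I started the lift before the grip was full. It reads under 1 N, so it is the empty one. I'll set it down by 14 mm, then weigh the last can with a longer close.

Call:
move_arm(
  xyz=[
    [0,0,4],
    [0,0,8],
    [0,0,11],
    [0,0,12],
    [0,0,13],
    [0,0,13.5],
    [0,0,14],
    [0,0,14],
  ],
  twist=[0,0,0,0,0,0,0,0],
)

```text
clock: 8.2
ee_pos: [0.4636, 0.001, 0.1613]
ee_rot: [-3.142, -0.0, -0.0]
ft_force: [-0.2, -0.0, -1.5]
width: 0.428
grasp_force: 45.0
```

Call:
move_arm(
  xyz=[
    [0,0,0],
    [0,0,0],
    [0,0,0],
    [0,0,0],
    [0,0,0],
    [0,0,-10],
    [0,0,-30],
    [0,0,-45],
  ],
  twist=[0,0,0,0,0,0,0,0],
  claw=100,
)

```text
clock: 9.0
ee_pos: [0.4639, 0.0011, 0.2078]
ee_rot: [-3.142, -0.001, -0.002]
ft_force: [0.6, 0.1, 0.5]
width: 0.983
grasp_force: 0.0
```

Call:
move_arm(
  xyz=[
    [-1,30,-5],
    [-2,65,-5],
    [-3,95,-5],
    [-3,112,-2],
    [-3,115,15],
    [-3,115,32],
    [-3,115,45],
    [-3,115,51],
  ],
  twist=[0,0,0,0,0,0,0,0],
)

```text
clock: 9.8
ee_pos: [0.4602, -0.1141, 0.1548]
ee_rot: [3.142, -0.0, -0.002]
ft_force: [-0.3, 0.7, -0.5]
width: 1.001
grasp_force: 0.0
```

Call:
move_arm(
  xyz=[
    [0,0,0],
    [0,0,0],
    [0,0,0],
    [0,0,0],
    [0,0,0],
    [0,0,0],
    [0,0,0],
    [0,0,0],
  ],
  twist=[0,0,0,0,0,0,0,0],
  claw=0,
)

```text
clock: 10.6
ee_pos: [0.4606, -0.1142, 0.1554]
ee_rot: [3.141, 0.001, 0.0]
ft_force: [0.2, -1.5, 0.8]
width: 0.427
grasp_force: 45.0
```

Call:
move_arm(
  xyz=[
    [0,0,0],
    [0,0,-3],
    [0,0,-8],
    [0,0,-13],
    [0,0,-15],
    [0,0,-15],
    [0,0,-15],
    [0,0,-15],
  ],
  twist=[0,0,0,0,0,0,0,0],
)

```text
clock: 11.4
ee_pos: [0.4604, -0.114, 0.17]
ee_rot: [-3.142, -0.0, 0.001]
ft_force: [-0.1, 0.9, -6.4]
width: 0.425
grasp_force: 45.0
```

Canister A, at y = -0.114, reads 6.4 N, so it is the solid one. B is empty and C is filled. I'll set A down and fetch C.

Call:
move_arm(
  xyz=[
    [0,0,4],
    [0,0,8],
    [0,0,11],
    [0,0,13],
    [0,0,14],
    [0,0,14.5],
    [0,0,14.5],
    [0,0,14.5],
  ],
  twist=[0,0,0,0,0,0,0,0],
)

```text
clock: 12.2
ee_pos: [0.4607, -0.114, 0.1559]
ee_rot: [3.142, 0.0, 0.001]
ft_force: [0.9, -0.8, -7.2]
width: 0.428
grasp_force: 45.0
```

Call:
move_arm(
  xyz=[
    [0,0,0],
    [0,0,0],
    [0,0,0],
    [0,0,0],
    [0,0,0],
    [0,0,-10],
    [0,0,-35],
    [0,0,-60],
  ],
  twist=[0,0,0,0,0,0,0,0],
  claw=100,
)

```text
clock: 13.0
ee_pos: [0.4605, -0.114, 0.2168]
ee_rot: [3.141, 0.001, -0.001]
ft_force: [0.2, -1.3, -0.8]
width: 0.982
grasp_force: 0.0
```

Call:
move_arm(
  xyz=[
    [2,-25,0],
    [5,-65,0],
    [8,-110,0],
    [11,-155,0],
    [14,-200,0],
    [16,-245,0],
    [17,-270,0],
    [17,-280,0],
  ],
  twist=[0,0,0,0,0,0,0,0],
)

```text
clock: 13.8
ee_pos: [0.4778, 0.1685, 0.2165]
ee_rot: [-3.141, -0.005, -0.002]
ft_force: [-0.3, -0.3, 0.2]
width: 0.998
grasp_force: 0.0
```

Call:
move_arm(
  xyz=[
    [0,0,15],
    [0,0,30],
    [0,0,45],
    [0,0,54],
    [0,0,60],
    [0,0,60],
    [0,0,60],
    [0,0,60],
  ],
  twist=[0,0,0,0,0,0,0,0],
)

```text
clock: 14.6
ee_pos: [0.4779, 0.1662, 0.1564]
ee_rot: [-3.141, -0.0, -0.002]
ft_force: [1.1, -0.7, 0.4]
width: 1.001
grasp_force: 0.0
```

Call:
move_arm(
  xyz=[
    [0,0,0],
    [0,0,0],
    [0,0,0],
    [0,0,0],
    [0,0,0],
    [0,0,0],
    [0,0,0],
    [0,0,0],
  ],
  twist=[0,0,0,0,0,0,0,0],
  claw=0,
  squeeze=50,
)

```text
clock: 15.4
ee_pos: [0.4775, 0.1659, 0.1557]
ee_rot: [3.141, 0.0, -0.0]
ft_force: [-0.1, -1.6, 0.4]
width: 0.428
grasp_force: 50.0
```

Call:
move_arm(
  xyz=[
    [0,0,-5],
    [0,0,-15],
    [0,0,-40],
    [0,0,-75],
    [0,0,-110],
    [0,0,-145],
    [0,0,-165],
    [0,0,-175],
  ],
  twist=[0,0,0,0,0,0,0,0],
)

```text
clock: 16.2
ee_pos: [0.4777, 0.1662, 0.3334]
ee_rot: [-3.139, -0.0, -0.005]
ft_force: [0.5, -0.4, -4.8]
width: 0.424
grasp_force: 50.0
```

Call:
move_arm(
  xyz=[
    [10,2,0],
    [35,7,0],
    [70,14,0],
    [105,20,0],
    [130,25,0],
    [147,28,0],
    [154,30,0],
    [155,30,0],
  ],
  twist=[0,0,0,0,0,0,0,0],
)

```text
clock: 17.0
ee_pos: [0.6329, 0.1355, 0.3281]
ee_rot: [3.14, -0.002, -0.006]
ft_force: [0.1, -0.2, -3.2]
width: 0.424
grasp_force: 50.0
```

```bash
python3 - <<'E'
from h import *
s=status.get_state();print(s["ee_pos"].round(4),s["ee_rot"].round(3),s["ft_force"].round(1))
a=snap("scene");b=snap("side")
for n,d in(("scene3",a),("side3",b)):
    P=cloud(d);hsv=cv2.cvtColor(d["frame"],cv2.COLOR_RGB2HSV);c=s["ee_pos"]
    r=np.hypot(P[...,0]-c[0],P[...,1]-c[1])
    m=(r<.040)&(P[...,2]>.168)&(P[...,2]<.26)&(hsv[...,1]<70)&(hsv[...,2]>50)
    q=P[m];print(n,len(q),np.percentile(q[:,2],[1,5,95,99]).round(4))
    for lo,hi in((.175,.21),(.21,.24)):
        t=q[(q[:,2]>lo)&(q[:,2]<hi)]
        M=np.c_[2*t[:,:2],np.ones(len(t))];x=np.linalg.lstsq(M,(t[:,:2]**2).sum(1),rcond=None)[0];print(len(t),x[:2].round(4),np.sqrt(x[2]+x[0]**2+x[1]**2).round(4))
    m=(r<.060)&(P[...,2]>.145)&(P[...,2]<.166)
    k,l,st,cc=cv2.connectedComponentsWithStats(m.astype(np.uint8))
    for i in range(1,k):
        if st[i,4]>8:print(" leg",cc[i].round(),st[i,4],P[l==i].mean(0).round(4),P[l==i][:,2].max().round(4))
o=np.hstack([cv2.resize(a["frame"][140:290,240:400],(400,375)),cv2.resize(b["frame"][70:220,250:410],(400,375))])
cv2.imwrite("pics/c3.png",o[:,:,::-1])
E
```

```text
[0.6329 0.1355 0.3281] [ 3.14e+00 -2.00e-03 -6.00e-03] [ 0.1 -0.2 -3.2]
scene3 873 [0.1758 0.1798 0.2463 0.2489]
290 [0.6318 0.1351] 0.0296
299 [0.6321 0.1355] 0.0294
 leg [340. 233.] 40 [0.6111 0.164  0.1555] 0.1616
 leg [305. 234.] 31 [0.6547 0.1082 0.1564] 0.1614
 leg [324. 249.] 16 [0.662  0.1576 0.1581] 0.1636
side3 480 [0.1775 0.1809 0.2482 0.2503]
190 [0.6309 0.1349] 0.029
174 [0.6309 0.1349] 0.0287
 leg [319. 161.] 15 [0.6102 0.1621 0.1557] 0.1625
 leg [327. 169.] 15 [0.6046 0.114  0.1541] 0.164
```

View pics/c3.png

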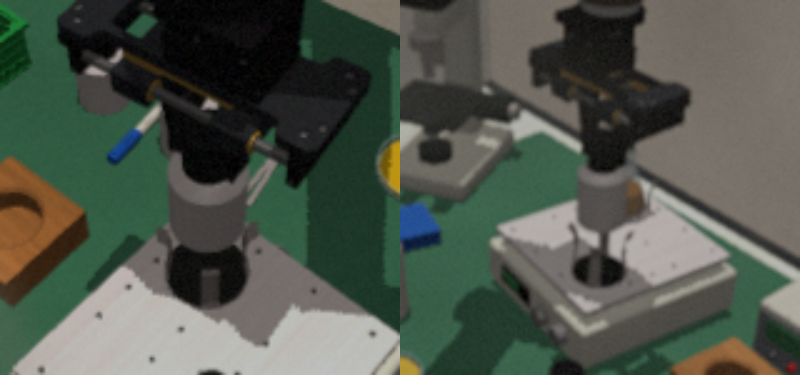

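Call:
move_arm(
  xyz=[
    [0,-1,5],
    [0,-1,10],
    [0,-1,15],
    [0,-1,20],
    [0,-1,25],
    [0,-1,30],
    [0,-1,35],
    [0,-1,40],
  ],
  twist=[0,0,0,0,0,0,0,0],
)

```text
clock: 17.9
ee_pos: [0.6332, 0.1367, 0.2924]
ee_rot: [3.141, 0.001, 0.005]
ft_force: [-0.8, -2.5, 5.9]
width: 0.426
grasp_force: 50.0
```

Call:
move_arm(
  xyz=[
    [0,0,4],
    [0,0,8],
    [0,0,12],
    [0,0,16],
    [0,0,20],
    [0,0,24],
    [0,0,27],
    [0,0,29],
  ],
  twist=[0,0,0,0,0,0,0,0],
)

```text
clock: 18.7
ee_pos: [0.6327, 0.137, 0.2614]
ee_rot: [3.141, 0.0, -0.0]
ft_force: [0.8, -2.9, 3.1]
width: 0.428
grasp_force: 50.0
```

Call:
move_arm(
  xyz=[
    [0,0,0.5],
    [0,0,1],
    [0,0,1.5],
    [0,0,2],
    [0,0,2.5],
    [0,0,3],
    [0,0,3.5],
    [0,0,4],
  ],
  twist=[0,0,0,0,0,0,0,0],
)

```text
clock: 19.5
ee_pos: [0.6326, 0.137, 0.2578]
ee_rot: [-3.142, -0.0, -0.0]
ft_force: [1.2, -3.3, 2.8]
width: 0.429
grasp_force: 50.0
```

```bash
python3 - <<'E'
from h import *
s=status.get_state();print(s["ee_pos"].round(4),s["ft_force"].round(1))
for n in("scene","side"):
    d=snap(n);P=cloud(d);hsv=cv2.cvtColor(d["frame"],cv2.COLOR_RGB2HSV);c=s["ee_pos"]
    r=np.hypot(P[...,0]-c[0],P[...,1]-c[1])
    m=(r<.032)&(P[...,2]>.09)&(P[...,2]<.2)&(hsv[...,1]<70)&(hsv[...,2]>50)
    q=P[m];print(n,len(q),np.percentile(q[:,2],[1,5,95,99]).round(4))
E
```

```text
[0.6326 0.137  0.2578] [ 1.2 -3.3  2.8]
scene 665 [0.107  0.1133 0.1771 0.1856]
side 395 [0.0999 0.1081 0.1788 0.1906]
```

Call:
move_arm(
  xyz=[
    [0,0,0.25],
    [0,0,0.5],
    [0,0,0.75],
    [0,0,1],
    [0,0,1.25],
    [0,0,1.5],
    [0,0,1.5],
    [0,0,1.5],
  ],
  twist=[0,0,0,0,0,0,0,0],
)

```text
clock: 20.4
ee_pos: [0.6325, 0.1371, 0.2562]
ee_rot: [3.142, 0.0, -0.0]
ft_force: [0.9, -3.3, 3.0]
width: 0.424
grasp_force: 50.0
```

Call:
move_arm(
  xyz=[
    [0,0,0.2],
    [0,0,0.4],
    [0,0,0.6],
    [0,0,0.8],
    [0,0,1],
    [0,0,1],
    [0,0,1],
    [0,0,1],
  ],
  twist=[0,0,0,0,0,0,0,0],
)

```text
clock: 21.2
ee_pos: [0.6326, 0.137, 0.2557]
ee_rot: [-3.142, -0.0, -0.001]
ft_force: [0.0, -3.3, 5.7]
width: 0.422
grasp_force: 50.0
```

Call:
move_arm(
  xyz=[
    [0,0,0.2],
    [0,0,0.4],
    [0,0,0.6],
    [0,0,0.8],
    [0,0,0.8],
    [0,0,0.8],
    [0,0,0.8],
    [0,0,0.8],
  ],
  twist=[0,0,0,0,0,0,0,0],
)

```text
clock: 22.0
ee_pos: [0.6327, 0.137, 0.2557]
ee_rot: [-3.142, -0.001, -0.002]
ft_force: [-0.6, -2.3, 8.0]
width: 0.42
grasp_force: 50.0
```

Force rises without further travel, at the expected height of 0.2557, so the filled can is home. I'll release it and fetch the solid can.

Call:
move_arm(
  xyz=[
    [0,0,0],
    [0,0,0],
    [0,0,0],
    [0,0,0],
    [0,0,0],
    [0,0,-10],
    [0,0,-30],
    [0,0,-60],
  ],
  twist=[0,0,0,0,0,0,0,0],
  claw=100,
)

```text
clock: 22.8
ee_pos: [0.632, 0.1369, 0.3139]
ee_rot: [3.14, 0.0, -0.005]
ft_force: [0.5, 0.0, -0.4]
width: 0.984
grasp_force: 0.0
```

Call:
move_arm(
  xyz=[
    [-15,22,0],
    [-40,58,0],
    [-65,95,0],
    [-90,131,0],
    [-115,168,0],
    [-140,204,0],
    [-160,233,0],
    [-172,251,0],
  ],
  twist=[0,0,0,0,0,0,0,0],
)

```text
clock: 23.6
ee_pos: [0.459, -0.1156, 0.3157]
ee_rot: [-3.142, 0.002, -0.003]
ft_force: [0.8, 0.4, -0.2]
width: 1.002
grasp_force: 0.0
```

Call:
move_arm(
  xyz=[
    [0,-1,30],
    [1,-1,65],
    [1,-1,100],
    [1,-1,130],
    [1,-1,150],
    [1,-1,159],
    [1,-1,159],
    [1,-1,159],
  ],
  twist=[0,0,0,0,0,0,0,0],
)

```text
clock: 24.4
ee_pos: [0.4625, -0.113, 0.1566]
ee_rot: [3.141, 0.001, 0.004]
ft_force: [-0.2, -0.0, 0.1]
width: 1.0
grasp_force: 0.0
```

Call:
move_arm(
  xyz=[
    [0,0,0],
    [0,0,0],
    [0,0,0],
    [0,0,0],
    [0,0,0],
    [0,0,0],
    [0,0,0],
    [0,0,0],
  ],
  twist=[0,0,0,0,0,0,0,0],
  claw=0,
)

```text
clock: 25.2
ee_pos: [0.4616, -0.1132, 0.1555]
ee_rot: [3.141, 0.001, -0.0]
ft_force: [0.5, -2.2, 0.6]
width: 0.424
grasp_force: 50.0
```

Call:
move_arm(
  xyz=[
    [0,0,-3],
    [0,0,-10],
    [0,0,-25],
    [0,0,-42],
    [0,0,-60],
    [0,0,-72],
    [0,0,-78],
    [0,0,-80],
  ],
  twist=[0,0,0,0,0,0,0,0],
)

```text
clock: 26.0
ee_pos: [0.4613, -0.1128, 0.2356]
ee_rot: [-3.141, 0.0, -0.0]
ft_force: [0.1, 0.0, -6.5]
width: 0.42
grasp_force: 50.0
```

Call:
move_arm(
  xyz=[
    [12,-2,0],
    [42,-8,0],
    [80,-16,0],
    [118,-24,0],
    [155,-31,0],
    [185,-37,0],
    [200,-40,0],
    [203,-41,0],
  ],
  twist=[0,0,0,0,0,0,0,0],
)

```text
clock: 26.8
ee_pos: [0.6666, -0.0712, 0.2324]
ee_rot: [3.142, 0.001, -0.004]
ft_force: [-0.1, -0.9, -6.2]
width: 0.429
grasp_force: 50.0
```

```bash
python3 - <<'E'
from h import *
s=status.get_state();print(s["ee_pos"].round(4),s["ft_force"].round(1))
for n in("scene","side"):
    d=snap(n);P=cloud(d);hsv=cv2.cvtColor(d["frame"],cv2.COLOR_RGB2HSV)
    def fit(c,lo,hi):
        r=np.hypot(P[...,0]-c[0],P[...,1]-c[1])
        q=P[(r<.034)&(P[...,2]>lo)&(P[...,2]<hi)&(hsv[...,1]<75)&(hsv[...,2]>45)]
        M=np.c_[2*q[:,:2],np.ones(len(q))];x=np.linalg.lstsq(M,(q[:,:2]**2).sum(1),rcond=None)[0];return len(q),x[:2].round(4),np.sqrt(x[2]+x[0]**2+x[1]**2).round(4),np.percentile(q[:,2],[1,5,95,99]).round(4)
    print(n,"A",fit(s["ee_pos"],.07,.13),fit(s["ee_pos"],.07,.18)[3])
    m=(hsv[...,0]>5)&(hsv[...,0]<22)&(hsv[...,1]>120)&(abs(P[...,2]-.045)<.006)&(P[...,0]>.3)
    k,l,st,c=cv2.connectedComponentsWithStats(m.astype(np.uint8)); i=1+st[1:,4].argmax()
    q=P[l==i];print(" block",cv2.minAreaRect((q[:,:2]*1000).astype(np.float32)))
    w=(np.hypot(P[...,0]-.6327,P[...,1]-.137)<.03)&(P[...,2]>.19)
    q=P[w];print(" Ccap",((np.percentile(q,1,axis=0)+np.percentile(q,99,axis=0))/2).round(4),np.percentile(q[:,2],[50,95]).round(4))
E
```

```text
[ 0.6666 -0.0712  0.2324] [-0.1 -0.9 -6.2]
scene A (333, array([ 0.6657, -0.0715]), np.float64(0.0298), array([0.0801, 0.083 , 0.1275, 0.1295])) [0.0814 0.0852 0.1514 0.1553]
 block ((663.77392578125, -71.3626708984375), (105.9844970703125, 106.25898742675781), 83.36671447753906)
 Ccap [0.6357 0.1324 0.3525] [0.4942 0.5107]
side A (271, array([ 0.6644, -0.0718]), np.float64(0.029), array([0.0804, 0.0838, 0.1274, 0.1297])) [0.0811 0.0859 0.1545 0.1731]
 block ((662.8877563476562, -74.74688720703125), (103.7640151977539, 108.06623077392578), 83.3487548828125)
 Ccap [0.6284 0.1356 0.314 ] [0.2138 0.2203]
```

Call:
move_arm(
  xyz=[
    [0,1,0],
    [0,1,5],
    [0,1,13],
    [0,1,21],
    [0,1,28],
    [0,1,33],
    [0,1,37],
    [0,1,40],
  ],
  twist=[0,0,0,0,0,0,0,0],
)

```text
clock: 27.7
ee_pos: [0.6646, -0.073, 0.195]
ee_rot: [3.141, 0.0, -0.0]
ft_force: [-0.2, -0.1, -5.5]
width: 0.425
grasp_force: 50.0
```

Call:
move_arm(
  xyz=[
    [0,0,3],
    [0,0,6],
    [0,0,9],
    [0,0,12],
    [0,0,15],
    [0,0,18],
    [0,0,20],
    [0,0,20],
  ],
  twist=[0,0,0,0,0,0,0,0],
)

```text
clock: 28.5
ee_pos: [0.6644, -0.0729, 0.175]
ee_rot: [3.142, 0.0, -0.001]
ft_force: [-0.2, -0.2, -6.1]
width: 0.426
grasp_force: 50.0
```

Call:
move_arm(
  xyz=[
    [0,0,1],
    [0,0,2],
    [0,0,3],
    [0,0,3.5],
    [0,0,4],
    [0,0,4.3],
    [0,0,4.5],
    [0,0,4.5],
  ],
  twist=[0,0,0,0,0,0,0,0],
)

```text
clock: 29.3
ee_pos: [0.6646, -0.0729, 0.1709]
ee_rot: [-3.142, -0.0, 0.0]
ft_force: [-0.3, -0.1, -6.9]
width: 0.425
grasp_force: 50.0
```

Call:
move_arm(
  xyz=[
    [0,0,0.3],
    [0,0,0.6],
    [0,0,0.9],
    [0,0,1],
    [0,0,1],
    [0,0,1],
    [0,0,1],
    [0,0,1],
  ],
  twist=[0,0,0,0,0,0,0,0],
)

```text
clock: 30.1
ee_pos: [0.6648, -0.073, 0.1706]
ee_rot: [3.141, 0.001, 0.002]
ft_force: [-0.5, -0.3, -0.2]
width: 0.423
grasp_force: 49.9
```

The solid can stands on the well floor: its weight came off at the expected height. I'll release it and fetch the empty one.

Call:
move_arm(
  xyz=[
    [0,0,0],
    [0,0,0],
    [0,0,0],
    [0,0,0],
    [0,0,0],
    [0,0,-10],
    [0,0,-35],
    [0,0,-60],
  ],
  twist=[0,0,0,0,0,0,0,0],
  claw=100,
)

```text
clock: 30.9
ee_pos: [0.6645, -0.073, 0.2309]
ee_rot: [3.141, 0.001, -0.001]
ft_force: [0.8, 0.5, -0.1]
width: 0.984
grasp_force: 0.0
```

Call:
move_arm(
  xyz=[
    [-20,-7,0],
    [-55,-20,0],
    [-90,-33,0],
    [-125,-46,0],
    [-160,-59,0],
    [-185,-68,0],
    [-198,-73,0],
    [-201,-74,0],
  ],
  twist=[0,0,0,0,0,0,0,0],
)

```text
clock: 31.7
ee_pos: [0.4631, 0.0014, 0.231]
ee_rot: [-3.141, -0.002, -0.003]
ft_force: [0.2, -0.4, 0.5]
width: 0.996
grasp_force: 0.0
```

Call:
move_arm(
  xyz=[
    [0,0,5],
    [0,0,20],
    [0,0,40],
    [0,0,56],
    [0,0,68],
    [0,0,74],
    [0,0,74],
    [0,0,74],
  ],
  twist=[0,0,0,0,0,0,0,0],
)

```text
clock: 32.5
ee_pos: [0.4644, 0.001, 0.1561]
ee_rot: [3.141, 0.0, 0.001]
ft_force: [0.6, 1.1, -0.3]
width: 1.001
grasp_force: 0.0
```

Call:
move_arm(
  xyz=[
    [0,0,0],
    [0,0,0],
    [0,0,0],
    [0,0,0],
    [0,0,0],
    [0,0,0],
    [0,0,0],
    [0,0,0],
  ],
  twist=[0,0,0,0,0,0,0,0],
  claw=0,
  squeeze=30,
)

```text
clock: 33.3
ee_pos: [0.4636, 0.001, 0.156]
ee_rot: [3.142, 0.0, -0.0]
ft_force: [0.8, -0.9, 0.8]
width: 0.429
grasp_force: 30.0
```

Call:
move_arm(
  xyz=[
    [0,0,-3],
    [0,0,-10],
    [0,0,-30],
    [0,0,-55],
    [0,0,-80],
    [0,0,-100],
    [0,0,-115],
    [0,0,-120],
  ],
  twist=[0,0,0,0,0,0,0,0],
)

```text
clock: 34.1
ee_pos: [0.4641, 0.0011, 0.2781]
ee_rot: [-3.14, -0.001, -0.006]
ft_force: [0.2, -0.0, -1.3]
width: 0.428
grasp_force: 30.0
```

```bash
python3 - <<'E'
from h import *
d=snap("scene");save(d,"s4")
P=cloud(d)
for nm,c,z in(("C",(.6327,.137),.218),("A",(.6646,-.073),.133)):
    w=(np.hypot(P[...,0]-c[0],P[...,1]-c[1])<.03)&(abs(P[...,2]-z)<.008)&(d["frame"].max(2)<70)
    q=P[w];print(nm,((q.min(0)+q.max(0))/2).round(4),np.median(q[:,2]).round(4),np.percentile(q[:,2],95).round(4))
# basket floor: green with z in 2..10mm inside
E
```

```text
C [0.633  0.1381 0.2148] 0.217 0.2189
A [ 0.6647 -0.0734  0.1297] 0.1315 0.1335
```

View pics/s4.png

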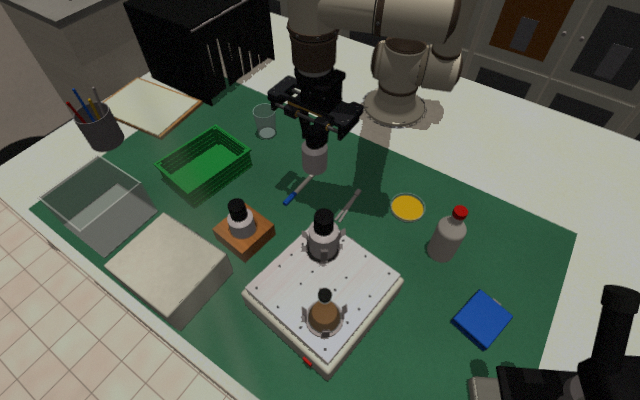

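The scene shows the filled can upright in the clamp at (323,237) and the solid one in the block at (240,218). Cap heights are 0.218 and 0.133 m, so both are fully seated. The empty can is in the gripper at (315,150), and the basket is clear at (203,163).

Call:
move_arm(
  xyz=[
    [6,20,0],
    [17,58,0],
    [31,103,0],
    [45,148,0],
    [59,193,0],
    [72,238,0],
    [83,274,0],
    [90,296,0],
  ],
  twist=[0,0,0,0,0,0,0,0],
)

```text
clock: 34.95
ee_pos: [0.5535, -0.2976, 0.2739]
ee_rot: [-3.141, 0.004, 0.004]
ft_force: [-0.1, 0.4, -0.8]
width: 0.428
grasp_force: 30.0
```

Call:
move_arm(
  xyz=[
    [3,8,0],
    [3,9,10],
    [3,9,30],
    [3,9,55],
    [3,9,78],
    [3,9,95],
    [3,9,105],
    [3,9,108],
  ],
  twist=[0,0,0,0,0,0,0,0],
)

```text
clock: 35.75
ee_pos: [0.5558, -0.3026, 0.1663]
ee_rot: [-3.14, -0.002, 0.005]
ft_force: [-0.0, 0.4, -0.9]
width: 0.428
grasp_force: 30.0
```

```bash
python3 - <<'E'
from h import *
s=status.get_state();print(s["ee_pos"].round(4),s["ft_force"].round(1))
a=snap("scene");b=snap("side")
o=np.hstack([cv2.resize(a["frame"][70:220,130:290],(400,375)),cv2.resize(b["frame"][190:340,350:510],(400,375))])
cv2.imwrite("pics/c5.png",o[:,:,::-1])
d=pickle.load(open("scene.pkl","rb"));P=cloud(d)
m=np.hypot(P[...,0]-.557,P[...,1]+.304)<.03;print("floor z",np.percentile(P[m][:,2],[5,50,95]))
m=np.hypot(P[...,0]-.56,P[...,1]+.15)<.02;print("bench z",np.median(P[m][:,2]))
E
```

```text
[ 0.5558 -0.3026  0.1663] [-0.   0.4 -0.9]
floor z [0.00068162 0.00290792 0.00519567]
bench z -0.0009835867021303901
```

View pics/c5.png

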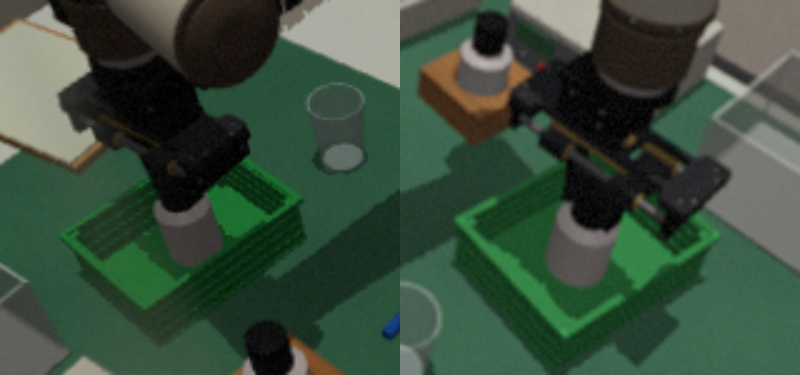

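Both views show the empty can inside the basket, mid-floor and just above it. The basket floor is about 4 mm above the bench.

Call:
move_arm(
  xyz=[
    [0,0,0],
    [0,0,1],
    [0,0,2],
    [0,0,3],
    [0,0,4],
    [0,0,5],
    [0,0,5.5],
    [0,0,6],
  ],
  twist=[0,0,0,0,0,0,0,0],
)

```text
clock: 36.65
ee_pos: [0.5566, -0.304, 0.1618]
ee_rot: [-3.142, -0.0, 0.0]
ft_force: [0.1, 0.7, -1.1]
width: 0.425
grasp_force: 30.0
```

Call:
move_arm(
  xyz=[
    [0,0,0.3],
    [0,0,0.6],
    [0,0,0.9],
    [0,0,1.2],
    [0,0,1.5],
    [0,0,1.7],
    [0,0,1.7],
    [0,0,1.7],
  ],
  twist=[0,0,0,0,0,0,0,0],
)

```text
clock: 37.45
ee_pos: [0.5566, -0.304, 0.1602]
ee_rot: [-3.142, -0.0, -0.0]
ft_force: [1.4, 0.3, -1.2]
width: 0.427
grasp_force: 30.0
```

Call:
move_arm(
  xyz=[
    [0,0,0.3],
    [0,0,0.6],
    [0,0,0.9],
    [0,0,1.2],
    [0,0,1.2],
    [0,0,1.2],
    [0,0,1.2],
    [0,0,1.2],
  ],
  twist=[0,0,0,0,0,0,0,0],
)

```text
clock: 38.25
ee_pos: [0.5568, -0.3041, 0.16]
ee_rot: [3.141, 0.001, 0.001]
ft_force: [-1.2, 1.5, 4.7]
width: 0.431
grasp_force: 30.0
```

It's on the floor. I'll release, rise, check and hand in.

Call:
move_arm(
  xyz=[
    [0,0,0],
    [0,0,0],
    [0,0,0],
    [0,0,0],
    [0,0,0],
    [0,0,-10],
    [0,0,-30],
    [0,0,-55],
  ],
  twist=[0,0,0,0,0,0,0,0],
  claw=100,
)

```text
clock: 39.05
ee_pos: [0.5562, -0.3039, 0.2143]
ee_rot: [-3.141, -0.0, 0.003]
ft_force: [0.2, 0.3, -0.5]
width: 0.981
grasp_force: 0.0
```

Call:
move_arm(
  xyz=[
    [0,0,-30],
    [0,0,-60],
    [0,0,-90],
    [0,0,-110],
    [0,0,-120],
    [0,0,-120],
    [0,0,-120],
    [0,0,-120],
  ],
  twist=[0,0,0,0,0,0,0,0],
)

```text
clock: 39.85
ee_pos: [0.5562, -0.3037, 0.3323]
ee_rot: [-3.14, -0.0, 0.005]
ft_force: [0.5, 0.7, -0.4]
width: 0.999
grasp_force: 0.0
```

```bash
python3 - <<'E'
from h import *
d=snap("side");save(d,"s6")
E
```

```text
(no output)
```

View pics/s6.png

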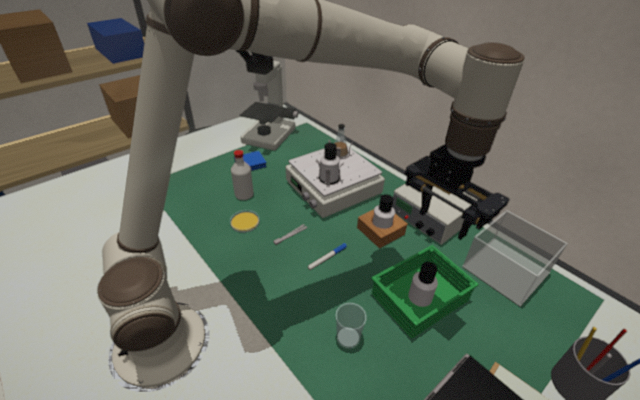

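All three cans stand upright: clamp (330,163), well (384,211) and basket (424,284). The bystanders are untouched and the gripper is clear.

```bash
python3 -c "
from workcell import robot
print(robot.close_job())"
```

```text
the job is handed in; nothing more can be done
None
```

The job is handed in at about 40 s: the filled canister is home in the clamp, the solid one on the well floor and the empty one in the basket, all upright and released; while I was weighing the filled one, a lift begun before the grip was full let it slip a few millimetres, so it met the bench at about 29 N when set back down, still upright.

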